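Bradawl off its rack and poised over the hanger hole

TASK

Lift the flat-handled nickel bradawl up off its fork on the tool rack, carry it over the pale moulding that stands on edge, and bring its point over the screw hole in the brass hanger plate on the walnut stretcher bar. Finish while still holding it there: upright and still, the point centred on the hole and hovering about one centimetre above it, with the wide side of the handle (and so the chisel edge) lying across the length of the bar. Never touch the bar or plate with the awl, and leave the moulding, the nail punch, the roller and the tray of corner keys undisturbed.

Things in the scene. Friction and masses are not known exactly. Their poses are not given: they have to be found in the camera images.
- awl_grip (a point): Centre of the bradawl's nickel handle: an upright block 20 mm thick (its x), 32 mm wide (its y), 80 mm tall (z up), two dark bands near the top of its flats; pinch it from above across these flats (along x). Below are a 10 mm ferrule and a thin blade, chisel edge along y. About 0.1 kg. It hangs point down in the left or right fork of the rack, handle underside resting on the prongs.
- awl_tip (a point): The bradawl's point: the middle of its 7 mm chisel edge, 112 mm straight below the centre of the handle; same axes as awl_grip.
- rack: Fixed pale wood rack, base 120 x 200 mm; a board 15 mm thick, 125 mm high stands 36 mm to +x of the origin. From it two steel forks point to -x, at y = +55 and -55 mm: slots 16 mm wide, prong tops 120 mm above the bench, lips at the prong ends 8 mm higher. Lifted 85 mm straight up, the awl's point clears the rack, but not the punch. Origin: centre of its underside.
- punch: Bystander: nail punch with a round black rubber handle, 28 mm across and 76 mm tall, with a red band; hangs in the other fork, its top 196 mm above the bench: do not drag the awl through it. Origin at the underside of its handle, z up.
- moulding: Obstacle: loose strip of pale plywood moulding standing on edge in two dark steel feet, 360 mm long (its x axis), 18 mm thick (y), top 90 mm above the bench; the feet are 70 mm wide in y. It stands between the rack and the bar. Origin: centre of its underside.
- bar: Fixed walnut stretcher bar lying flat, 240 mm long (its x axis), 46 mm wide (y), 22 mm thick, held by two blue cross straps at x = +100 and -100 mm whose tops are 28 mm above the bench. A brass hanger plate 56 x 22 x 2 mm lies on its middle, with a brass hanging stud 8 mm across and 5 mm high 22 mm to +x of the hole. Origin: centre of its underside, z up.
- hole (a point): Centre of the 7 mm dark screw hole in the brass hanger plate, on the plate's top surface, 24 mm above the bench at the middle of the bar; axes as the bar's (x along the bar's length, y across it, z up).
- roller: Bystander: black rubber roller 38 mm in diameter and 100 mm long (its y axis) in a steel fork, with a wooden handle to -x, lying on the bench; 38 mm high. Origin on the bench under the roller.
- tray: Bystander: green metal tray 80 x 160 x 18 mm with three silver metal frame corner keys in it. Origin: centre of its underside.
There are look-alikes about, which are no part of the job. Of the things like the bar, leave any that is orange; of the rest the larger one is meant.

How it is judged:
By the outcome, as a careful person would: the job done as asked, in the order asked, and still so for the second after the job is handed in, while the arm keeps its last pose, push and grip.
It also fails if it takes over 48 s, if anything falls off the work surface, if the arm or the gripper's body presses on something with over 40 N, if the wrist force passes 120 N, or if a joint passes its speed limit or range.

ROBOT

A 6-joint arm with a two-finger parallel gripper is mounted at the origin on the work surface. World frame = base frame: x ahead of the robot, y to its left, z up, the work surface at z = 0. Lengths are in mm, angles in degrees, forces in N, time in s.
With the tool pointing down it reaches from about 250 to 800 mm from the base axis. Payload 8.5 kg.
Tool frame: the origin (TCP) lies midway between the tips of the shut fingers; the grasp point (between the pads) lies 19 mm behind it; z points along the fingers, y is the line along which they close (so a half turn about z gives the same grasp; the last joint's range is limited). The gripper opens to 85 mm and grips with 20 to 120 N. Pads are 22 mm wide; open, the fingers measure 114 mm over their backs; the gripper's body (76 mm by 85 mm) begins 54 mm behind the grasp point. The pads swing forward as they close: fully open they stand 13 mm farther back than shut.
Start: joints at [68.698, 13.648, -0.773, 75.585, 0, 90], TCP at [190.711, 489.089, 231.276] pointing down, gripper open.
Joint ranges: [-152.45, 152.45], [-59.26, 108.67], [-65.41, 83.53], [-104.44, 129.93], [-82.83, 76.93], [-180, 180]. Speed limits (degrees/s): [127.2, 127.2, 159.86, 180, 180, 180].

INTERFACE

Orientations are given as a 3x3 rotation matrix whose columns are the frame's x, y, z axes.
In Python, from station import bot gives the robot as it stands.
- The arm moves only by the tool carry_out, never from a script. Its argument "moves" is text: rows parted by semicolons, each of 5 numbers parted by spaces: the shift along the tool's x, y, z in mm, then the turn about the tool's z in degrees, then the opening, from -1 (shut) to 1 (fully open). In form: x y z roll fingers; .... A call has 1 to 5 rows; each row is the pose to reach, as a shift and turn from the pose commanded when the call began, along the tool's axes at that moment; what a row does not reach only later rows make up. A row lasts 1/10 s, in which the tool goes at most 50 mm and 8.59 degrees, less where a joint would pass 70% of its speed; a pose out of reach is approached as far as the arm can. A call with a gripper value outside its range is refused whole. The fingers move at their own pace and stop on an object; "force" is the grip in N (left out, the last holds). Time passes only in rows, so rows that repeat a pose let the fingers close. It gives the time, the measured TCP pose, the force, the opening and the grip force at its end, in the units of the state.
- bot.get_obs(): the state, without advancing time (a new reading comes with each control period).
- bot.camera(name): name is "scene" or "top" or "wrist"; returns (picture, depth): 480x640x3 uint8, red, green, blue; 480x640 float32, mm along the optical axis (not along the pixel's ray), 0 where there is no reading.
- bot.camera_model(name): a dict with "intrinsics" (3x3 intrinsics, pixels), "camera_from_world" (4x4, takes a point from world to camera coordinates). Camera axes: x right, y down, z forward; pixel columns grow to the right and rows downward; lengths in mm; the calibration is good to about 2 mm. A picture is of the moment at which its call begins: read the wrist's pose just before it. camera_model takes no time and is no camera call; for the wrist camera it gives the pose at the moment of the call.
- bot.sign_off(): hands the job in; it is judged then, once.
Trained networks look in the newest picture that a camera, given by its name, has taken for a name from the list of things; names that differ only in an ending like _2 or _b are one class to them, and where a whole thing is asked for, a point or a joint stands for the part that bears it (a point fixed in the world has none). Each returns a list of dicts, best first, with "confidence" (0 to 1); they miss things now and then, are a little off and sometimes report something else, mostly with a low value. They report only what shows in the picture. A call takes as long as a camera call. They do not tell look-alikes from the thing itself.
- bot.find_in(thing, camera): "extent" ([left, top, right, bottom] in pixels, round what is visible of it).
- bot.tip_of(thing, camera): "pixel" ([row, column] in pixels: a listed point, or the origin of a listed thing).
The state is a dict: "time": time; "joint_pos": joint angles; "dq": joint speeds; "tau": joint torques, N m; "position": TCP position; "tool_rot": TCP orientation; "contact_force": force on the tool from outside, world axes, zero at the start; "moment": the same for the moment, N m; "opening": finger opening in mm; "finger_force": force on a finger pad.
Only numpy, scipy, OpenCV 4.12 (cv2) and the standard library are available. Lean on these libraries where they do the work, as an engineer would, in place of code of your own. Each camera call takes 0.05 s, during which the arm holds its last target. There are 200 camera calls.

## Working session

There is one attempt and no reset: what is moved stays moved. The work goes in short steps, Python scripts to look and compute and a tool call to move; the robot and the scene stay as the last step left them, time stands still between calls to the robot, and variables do not carry over. Pictures are saved under pics/ and viewed, at most 10 in all, crops included, and the job is handed in when it is done.

Besides the shell and the picture viewer there is one more tool, called in YAML: its name, and indented under it one key for each argument. carry_out: Moves the arm, as the interface text tells. Its arguments: {"type":"object","properties":{"moves":{"type":"string"},"force":{"type":"number"}},"required":["moves"]}

```bash
mkdir -p pics
cat > h.py <<'E'
import numpy as np,cv2
from station import bot
def grab(cam):
    m=bot.camera_model(cam); p,d=bot.camera(cam); return p,d,np.array(m["intrinsics"]),np.array(m["camera_from_world"])
def at_z(K,T,r,c,z):
    R,t=T[:3,:3],T[:3,3]; o=-R.T@t; v=R.T@np.linalg.solve(K,[c,r,1.]); return o+v*(z-o[2])/v[2]
def at_d(K,T,r,c,d):
    R,t=T[:3,:3],T[:3,3]; return R.T@(np.linalg.solve(K,[c,r,1.])*d-t)
def proj(K,T,p):
    q=K@(T[:3,:3]@np.array(p)+T[:3,3]); return q[1]/q[2],q[0]/q[2]
def save(n,p): cv2.imwrite("pics/"+n,cv2.cvtColor(p,cv2.COLOR_RGB2BGR))
E
python3 - <<'E'
from h import *
np.set_printoptions(precision=1,suppress=True)
for cam in("top","scene"):
    p,d,K,T=grab(cam); save(cam+".png",p); np.savez(cam+".npz",p=p,d=d,K=K,T=T)
    print(cam,-T[:3,:3].T@T[:3,3])
    for th,z in(("awl_grip",160),("awl_tip",48),("rack",0),("punch",120),("moulding",0),("hole",24),("bar",0),("roller",0),("tray",0)):
        for r in bot.tip_of(th,cam)[:3]:
            a,b=r["pixel"]; print(th,round(r["confidence"],2),[round(a),round(b)],at_z(K,T,a,b,z))
print(bot.get_obs())
E
```

```text
top [ 417.6  -32.1 1166.8]
awl_grip 0.6 [245, 200] [536.9 169.1 160. ]
awl_tip 0.74 [248, 203] [543.2 185.   48. ]
rack 0.92 [255, 189] [533.1 225.1   0. ]
punch 0.55 [250, 151] [531.1 278.  120. ]
moulding 0.87 [269, 296] [500.2 -22.3   0. ]
moulding 0.44 [257, 189] [529.  226.1   0. ]
moulding 0.21 [246, 200] [554.2 199.6   0. ]
hole 0.88 [169, 393] [ 734.5 -248.    24. ]
hole 0.85 [348, 200] [324.  189.3  24. ]
hole 0.66 [268, 360] [ 500.8 -167.3   24. ]
bar 0.79 [168, 386] [ 742.3 -237.7    0. ]
bar 0.65 [349, 203] [320.2 186.5   0. ]
bar 0.2 [267, 459] [ 507.4 -403.6    0. ]
roller 0.87 [267, 459] [ 507.4 -402.7    0. ]
tray 0.59 [161, 296] [759.9 -21.4   0. ]
scene [ 821.4 -542.3  885.6]
awl_grip 0.95 [155, 358] [534.1 164.  160. ]
awl_tip 0.61 [194, 358] [540.  162.6  48. ]
awl_tip 0.35 [316, 266] [ 517.8 -191.1   48. ]
rack 0.71 [190, 361] [524.6 216.8   0. ]
punch 0.92 [136, 376] [528.2 274.8 120. ]
moulding 0.79 [261, 310] [515.9 -15.2   0. ]
hole 0.79 [165, 284] [338.1 184.5  24. ]
hole 0.73 [405, 359] [ 740.3 -254.9   24. ]
hole 0.69 [315, 262] [ 502.1 -182.7   24. ]
bar 0.81 [170, 278] [320.2 183.    0. ]
bar 0.61 [403, 355] [ 730.2 -245.4    0. ]
roller 0.55 [424, 202] [ 512.1 -401.9    0. ]
tray 0.85 [310, 416] [757.4 -21.5   0. ]
{'time': 1.0, 'joint_pos': array([68.7, 13.6, -0.8, 75.6, -0. , 90. ]), 'dq': array([-0. ,  0.1,  0. , -0. , -0.1,  0.1]), 'tau': array([ -0. , -53.9,  34.7,   0. ,  -0. ,   0. ]), 'position': array([190.7, 489.1, 231.3]), 'tool_rot': array([[-0.9,  0.4, -0. ],
       [ 0.4,  0.9, -0. ],
       [-0. , -0. , -1. ]]), 'contact_force': array([-0.5,  0.1,  0.4]), 'moment': array([ 0.1,  0. , -0. ]), 'finger_force': 0.0, 'opening': 85.38231283014117}
```

View pics/top.png

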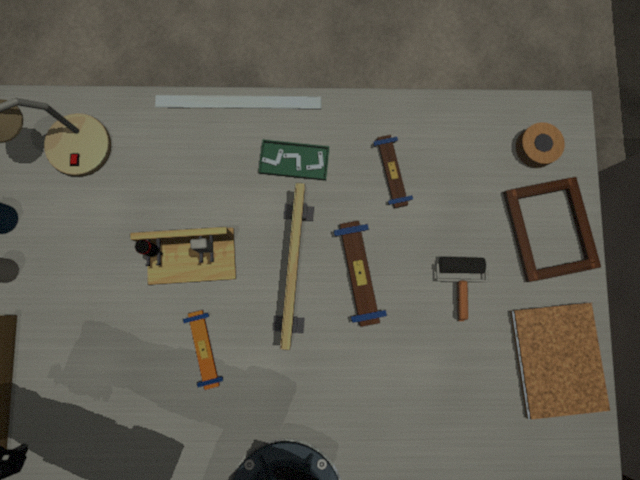

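View pics/scene.png

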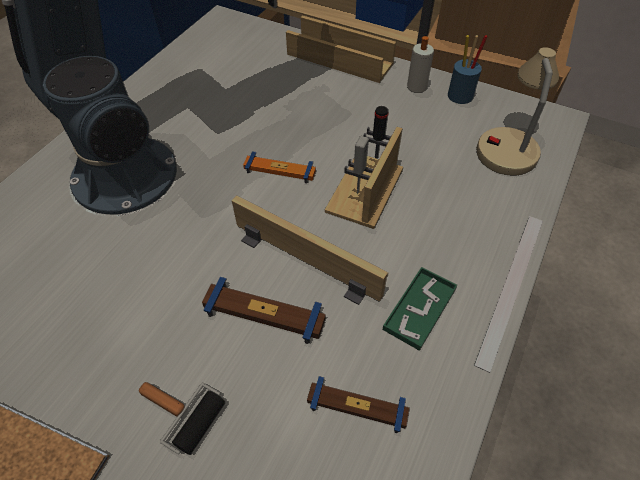

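The top view shows three bar-like things: orange at row 348, col 200; small walnut at (169,393); large walnut at (268,360). The one meant is (268,360): it isn't orange, and it is the larger of the two walnut bars. The awl is the grey flat handle at about (245,200), and the punch is black at (248,150). Next I'll confirm these in a crop and measure the axes.

Run:
```python
from h import *
np.set_printoptions(precision=1,suppress=True)
z=np.load("top.npz");p,d,K,T=[z[k] for k in"pdKT"]
a=cv2.resize(p[210:340,310:420],None,fx=4,fy=4,interpolation=2);b=cv2.resize(p[215:300,120:245],None,fx=3,fy=3,interpolation=2)
o=np.zeros((520,440+375,3),np.uint8);o[:,:440]=a;o[:255,440:]=b;save("crop.png",o[:,:800])
hsv=cv2.cvtColor(p,cv2.COLOR_RGB2HSV)
m=(hsv[...,0]>105)&(hsv[...,0]<125)&(hsv[...,1]>120)
m=m[210:340,310:420].astype(np.uint8);n,l,s,c=cv2.connectedComponentsWithStats(m)
P=[at_z(K,T,c[i][1]+210,c[i][0]+310,27) for i in range(1,n) if s[i][4]>40];print(P)
v=P[0]-P[1];print(np.linalg.norm(v),np.degrees(np.arctan2(v[1],v[0])),(P[0]+P[1])/2)
# board top & handle top by depth
H,W=d.shape;rr,cc=np.mgrid[:H,:W];q=np.linalg.solve(K,np.stack([cc.ravel(),rr.ravel(),np.ones(H*W)]))*d.ravel()
X=(T[:3,:3].T@(q-T[:3,3:])).T
def box(lo,hi): return X[np.all((X>lo)&(X<hi),1)]
for n,lo,hi in(("board",(500,120,115),(620,340,132)),("handle",(490,130,190),(580,215,210)),("punch",(490,230,185),(580,320,205)),("moulding",(300,-100,80),(720,60,95))):
    B=box(lo,hi)[:,:2].astype(np.float32); 
    if len(B)>2: 
        vx,vy,x0,y0=cv2.fitLine(B,2,0,.01,.01).ravel();print(n,len(B),B.min(0),B.max(0),B.mean(0),np.degrees(np.arctan2(vy,vx)))
```

```text
[array([ 589.7, -147.2,   27. ]), array([ 394. , -184.8,   27. ])]
199.2725495459267 10.865380097786055 [ 491.9 -166.    27. ]
board 989 [500.5 123.4] [582.7 322.2] [557.4 222.9] -85.61924
handle 177 [526.  149.7] [547.1 181.6] [536.5 165. ] -85.24829
punch 186 [517.9 261.6] [545. 290.] [531.3 274.1] 59.2236
moulding 1602 [326.7 -37.9] [685.6  10. ] [502.2 -14. ] -4.896564
```

View pics/crop.png

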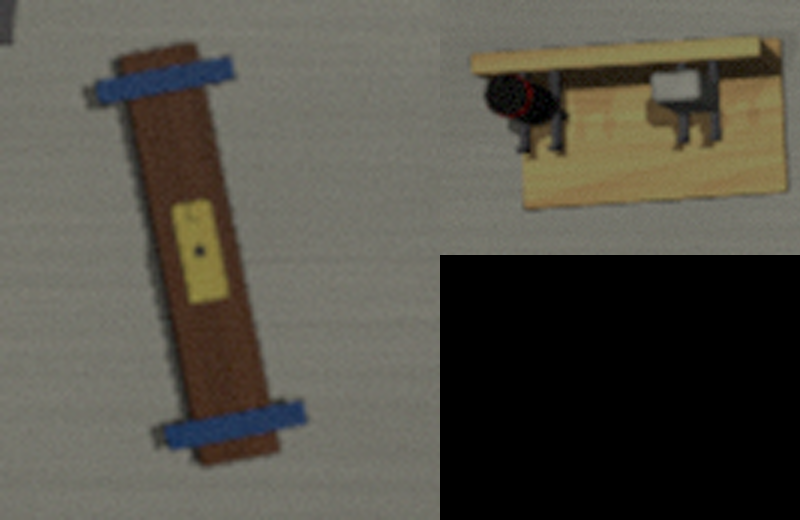

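The crop confirms the large walnut bar: strap spacing measures 199 mm and the hole is at about (490,-166). The awl's handle centre is (536.5,165), with its flats turned about 4.8°. Next is moving above the awl.

```bash
cat >> h.py <<'E'
def plan(pos,yaw):
    o=bot.get_obs();R=np.array(o["tool_rot"]);s=R.T@(np.array(pos)-o["position"])
    y=np.degrees(np.arctan2(R[1,1],R[0,1]));r=-(yaw-y);r=(r+180)%360-180
    print("t",o["time"],"pos",np.round(o["position"],1),"yaw",round(y,2),"tilt",np.round(R[:,2],4),"shift",np.round(s,1),"roll",round(r,2),"open",round(o["opening"],1),"F",np.round(o["contact_force"],1),"j",np.round(o["joint_pos"],0))
E
python3 - <<'E'
from h import *
z=np.load("top.npz");K,T=z["K"],z["T"];print(at_z(K,T,210+251/4,310+200/4,24))
plan((536.5,165,280),4.8)
E
```

```text
[ 491.08674802 -168.34678708   24.        ]
t 1.0 pos [190.7 489.1 231.3] yaw 68.7 tilt [-0.e+00 -1.e-04 -1.e+00] shift [-439.9 -176.3  -48.7] roll 63.9 open 85.4 F [-0.5  0.1  0.4] j [69. 14. -1. 76. -0. 90.]
```

carry_out:
  moves: "-35 -14 -25 7 1; -75 -30 -49 14 1; -118 -47 -49 21 1; -160 -64 -49 28 1; -200 -80 -49 35 1"

```text
time: 1.5
position: [349.1, 340.6, 280.7]
tool_rot: [[-0.551, 0.835, 0.001], [0.835, 0.551, 0.001], [0.0, 0.001, -1.0]]
contact_force: [0.2, 0.9, 1.1]
opening: 85.5
finger_force: 0.0
```

```bash
python3 -c "
from h import *
plan((536.5,165,280),4.8)"
```

```text
t 1.5 pos [349.1 340.6 280.7] yaw 33.42 tilt [ 7.e-04  5.e-04 -1.e+00] shift [-249.7   59.7    0.7] roll 28.62 open 85.5 F [0.2 0.9 1.1] j [ 44.   9.   1.  81.  -0. 101.]
```

carry_out:
  moves: "-45 11 0 6 1; -95 23 0 12 1; -142 34 0 18 1; -190 46 0 24 1; -235 56 0 28.8 1"

```text
time: 2.0
position: [526.5, 175.6, 280.4]
tool_rot: [[-0.081, 0.997, 0.0], [0.997, 0.081, 0.0], [0.0, 0.0, -1.0]]
contact_force: [-0.4, 1.3, -0.3]
opening: 85.5
finger_force: 0.0
```

carry_out:
  moves: "-15 -4 0 0 1; -15 -4 0 0 1"

```text
time: 2.2
position: [522.4, 160.1, 280.0]
tool_rot: [[-0.083, 0.997, -0.001], [0.997, 0.083, -0.001], [-0.0, -0.001, -1.0]]
contact_force: [-1.7, 0.8, 0.3]
opening: 85.1
finger_force: 0.0
```

Run:
```python
from h import *
np.set_printoptions(precision=1,suppress=True)
plan((536.5,165,280),4.8)
p,d,K,T=grab("wrist");save("w1.png",p);np.savez("w1.npz",p=p,d=d,K=K,T=T)
for r in bot.tip_of("awl_grip","wrist"): print(r,at_z(K,T,*r["pixel"],160))
H,W=d.shape;rr,cc=np.mgrid[:H,:W];q=np.linalg.solve(K,np.stack([cc.ravel(),rr.ravel(),np.ones(H*W)]))*d.ravel()
X=(T[:3,:3].T@(q-T[:3,3:])).T
B=X[np.all((X>(500,120,192))&(X<(580,215,210)),1)]
print(len(B),B.mean(0),cv2.minAreaRect(B[:,:2].astype(np.float32)),np.percentile(B,[2,98],axis=0))
```

```text
t 2.2 pos [522.4 160.1 280. ] yaw 4.74 tilt [-0. -0. -1.] shift [ 3.7 14.4 -0. ] roll -0.06 open 85.1 F [-1.7  0.8  0.3] j [ 17.  15.   8.  83.  -0. 102.]
{'pixel': [232.1, 347.7], 'confidence': 0.63} [537.8 165.2 160. ]
1761 [538.1 168.5 198.5] ((538.5584106445312, 167.43406677246094), (19.872516632080078, 31.39531707763672), 5.172143936157227) [[528.6 152.8 194.5]
 [547.9 182.7 200.4]]
```

View pics/w1.png

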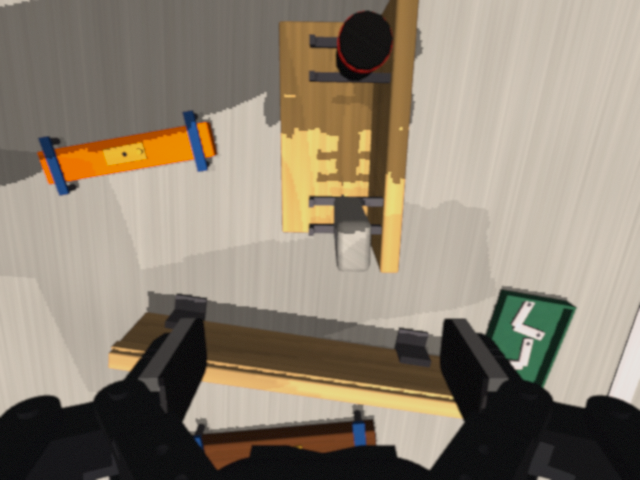

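The wrist view shows the awl's handle top at about (row 250, col 352), clear of the punch at (40,365). It measures (538.3,167), with a 20x31 mm top and 5° yaw, which matches the top camera. Now I'll descend.

```bash
python3 -c "
from h import *
plan((538.2,166.8,152),5.0)"
```

```text
t 2.3 pos [521.8 162.3 280.4] yaw 4.9 tilt [-2.e-04  2.e-04 -1.e+00] shift [  3.1  16.7 128.4] roll -0.1 open 85.2 F [-1.1 -0.4  0.3] j [ 17.  15.   8.  83.   0. 102.]
```

carry_out:
  moves: "4 16.5 0 0 1; 4 16.5 30 0 1; 4 16.5 60 0 1; 4 16.5 85 0 1; 4 16.5 85 0 1"
  force: 40

```text
time: 2.8
position: [535.8, 168.5, 192.6]
tool_rot: [[-0.088, 0.996, -0.005], [0.996, 0.088, -0.001], [-0.001, -0.005, -1.0]]
contact_force: [-0.6, -0.1, -0.2]
opening: 85.4
finger_force: 0.0
```

```bash
python3 -c "
from h import *
for i in range(3): plan((538.2,166.8,152),5.0);p,d,K,T=grab('wrist')
H,W=d.shape;rr,cc=np.mgrid[:H,:W];q=np.linalg.solve(K,np.stack([cc.ravel(),rr.ravel(),np.ones(H*W)]))*d.ravel()
X=(T[:3,:3].T@(q-T[:3,3:])).T
B=X[np.all((X>(515,140,196))&(X<(560,200,210)),1)]
print(len(B),cv2.minAreaRect(B[:,:2].astype(np.float32)),B.mean(0))
"
```

```text
t 2.8 pos [535.8 168.5 192.6] yaw 5.04 tilt [-0.005  -0.0014 -1.    ] shift [-1.9  2.4 40.6] roll 0.04 open 85.4 F [-0.6 -0.1 -0.2] j [ 17.  18.   0.  72.   0. 102.]
t 2.85 pos [536.9 168.6 194.7] yaw 5.02 tilt [-2.5e-03 -6.0e-04 -1.0e+00] shift [-1.9  1.3 42.7] roll 0.02 open 85.7 F [-0.   0.2  0.5] j [ 17.  18.   0.  72.   0. 102.]
t 2.9 pos [537.8 168.6 196. ] yaw 5.0 tilt [-1.e-04  0.e+00 -1.e+00] shift [-1.9  0.2 44. ] roll 0.0 open 85.3 F [-0.2 -0.2  0.7] j [ 17.  18.   0.  72.   0. 102.]
3407 ((538.6494140625, 167.3553466796875), (19.744182586669922, 31.745664596557617), 5.224752426147461) [538.46218292 168.50685746 198.76881636]
```

carry_out:
  moves: "-1 0.7 15 -0.2 1; -1 0.7 30 -0.2 1; -1 0.7 43 -0.2 1; -1 0.7 43 -0.2 0.2; -1 0.7 43 -0.2 -0.2"
  force: 40

```text
time: 3.45
position: [539.7, 167.1, 153.8]
tool_rot: [[-0.089, 0.996, 0.002], [0.996, 0.089, 0.0], [0.0, 0.002, -1.0]]
contact_force: [0.5, 0.2, 0.6]
opening: 59.0
finger_force: 0.0
```

carry_out:
  moves: "0 0 0 0 -1; 0 0 0 0 -1; 0 0 0 0 -1; 0 0 0 0 -1; 0 0 0 0 -1"
  force: 50

```text
time: 3.95
position: [539.6, 166.8, 153.2]
tool_rot: [[-0.089, 0.996, 0.001], [0.996, 0.089, 0.0], [0.0, 0.001, -1.0]]
contact_force: [-1.9, 0.6, 6.5]
opening: 19.3
finger_force: 48.8
```

carry_out:
  moves: "0 0 -6 0 -1; 0 0 -20 0 -1; 0 0 -40 0 -1; 0 0 -60 0 -1; 0 0 -80 0 -1"

```text
time: 4.45
position: [538.9, 166.5, 233.2]
tool_rot: [[-0.089, 0.996, -0.0], [0.996, 0.089, -0.0], [-0.0, -0.0, -1.0]]
contact_force: [0.5, -0.3, -0.5]
opening: 19.7
finger_force: 48.9
```

carry_out:
  moves: "0 0 -18 0 -1; 0 0 -32 0 -1; 0 0 -32 0 -1; 0 0 -32 0 -1"

```text
time: 4.85
position: [539.1, 166.6, 264.0]
tool_rot: [[-0.089, 0.996, -0.0], [0.996, 0.089, -0.0], [-0.0, -0.0, -1.0]]
contact_force: [0.7, 0.4, -0.7]
opening: 19.3
finger_force: 48.9
```

```bash
cat > chk.py <<'E'
from h import *
np.set_printoptions(precision=1,suppress=True)
def awl(zlo=26,zhi=130):
    # handle-top rectangle and axis from scene depth around tool
    o=bot.get_obs();P=np.array(o["position"])
    for cam in("scene","top"):
        p,d,K,T=grab(cam)
        for th,dz in(("awl_grip",0),("awl_tip",-112)):
            for r in bot.tip_of(th,cam)[:2]: print(cam,th,round(r["confidence"],2),np.round(r["pixel"]))
        yield cam,p,d,K,T,P
E
python3 - <<'E'
from chk import *
plan((491.1,-167.5,250),10.9)
for cam,p,d,K,T,P in awl():
    np.savez("l_"+cam,p=p,d=d,K=K,T=T)
    r,c=map(int,proj(K,T,P-[0,0,40]));print(cam,r,c,proj(K,T,P+[0,0,7]),proj(K,T,P-[0,0,105]))
    if cam=="scene": save("l.png",cv2.resize(p[max(r-90,0):r+90,c-100:c+100],None,fx=3,fy=3,interpolation=2))
E
```

```text
t 4.85 pos [539.1 166.6 264. ] yaw 5.1 tilt [-0. -0. -1.] shift [-328.5  -77.5   14.1] roll -5.8 open 19.3 F [ 0.7  0.4 -0.7] j [ 17.  17.   9.  82.  -0. 102.]
scene awl_grip 0.35 [424. 202.]
scene awl_grip 0.21 [306. 263.]
scene awl_tip 0.86 [156. 360.]
scene 130 363 (np.float64(110.92933245596004), np.float64(364.8735223696202)) (np.float64(155.25372086537527), np.float64(361.2246427179333))
top awl_grip 0.53 [245. 205.]
top awl_grip 0.45 [243. 190.]
top awl_tip 0.6 [244. 204.]
top 240 194 (np.float64(236.74301029606315), np.float64(189.0794755807682)) (np.float64(244.27480524371794), np.float64(201.26571238951408))
```

View pics/l.png

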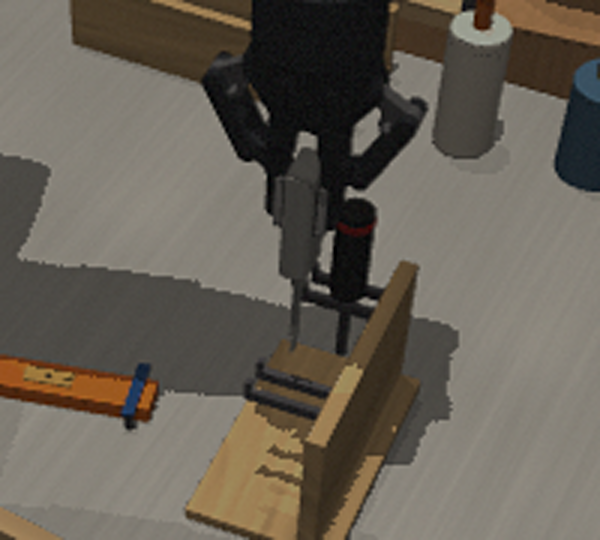

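The awl is held upright, with its tip at about scene (156,360) where I expected it. Carry it over the moulding, with the tip at about z = 159.

carry_out:
  moves: "-15 -4 0 -1 -1; -45 -11 0 -2 -1; -80 -19 0 -3 -1; -115 -27 0 -4 -1; -150 -35 0 -5.8 -1"

```text
time: 5.65
position: [517.1, 12.9, 264.1]
tool_rot: [[-0.19, 0.982, -0.0], [0.982, 0.19, -0.0], [-0.0, -0.0, -1.0]]
contact_force: [1.1, 0.8, -0.9]
opening: 19.8
finger_force: 48.9
```

```bash
python3 -c "
from h import *
plan((491.1,-167.5,200),10.9)"
```

```text
t 5.65 pos [517.1  12.9 264.1] yaw 10.97 tilt [-3.e-04 -1.e-04 -1.e+00] shift [-172.2  -59.9   64.1] roll 0.07 open 19.8 F [ 1.1  0.8 -0.9] j [ 1. 12.  2. 80. -0. 80.]
```

carry_out:
  moves: "-30 -10 0 0 -1; -65 -23 0 0 -1; -105 -37 0 0 -1; -140 -49 0 0 -1; -165 -58 0 0 -1"

```text
time: 6.15
position: [491.2, -161.0, 264.1]
tool_rot: [[-0.188, 0.982, -0.0], [0.982, 0.188, -0.0], [-0.0, -0.0, -1.0]]
contact_force: [-0.4, 0.4, -1.0]
opening: 19.4
finger_force: 48.9
```

carry_out:
  moves: "-7 -2 10 0 -1; -7 -2 35 0 -1; -7 -2 60 0 -1; -7 -2 69 0 -1; -7 -2 69 0 -1"

```text
time: 6.65
position: [490.4, -165.3, 194.0]
tool_rot: [[-0.19, 0.982, -0.003], [0.982, 0.19, 0.001], [0.002, -0.003, -1.0]]
contact_force: [-0.6, -0.3, -1.0]
opening: 19.6
finger_force: 48.9
```

Run:
```python
from chk import *
plan((491.1,-167.5,150),10.9)
ims=[]
for cam in("scene","top","wrist"):
    p,d,K,T=grab(cam);np.savez("a_"+cam,p=p,d=d,K=K,T=T)
    P=bot.get_obs()["position"]
    print(cam,"pred tip",proj(K,T,P-[0,0,105]),"pred hole",proj(K,T,[491.1,-167.5,24]))
    for th in("awl_tip","hole"):
        for r in bot.tip_of(th,cam)[:3]: print(cam,th,round(r["confidence"],2),np.round(r["pixel"],1),at_z(K,T,*r["pixel"],24 if th=="hole" else P[2]-105))
    r,c=map(int,proj(K,T,[491.1,-167.5,40])) if cam!="wrist" else (330,320)
    s=60 if cam!="wrist" else 120
    ims.append(cv2.resize(p[r-s:r+s,c-s:c+s],(390,390),interpolation=2))
save("a.png",np.hstack([ims[0],ims[2]]));
```

```text
t 6.65 pos [ 490.4 -165.3  194. ] yaw 10.93 tilt [-0.  0. -1.] shift [-2.4  0.4 44. ] roll 0.03 open 19.6 F [-0.6 -0.3 -1. ] j [-19.  14.  -6.  70.   0.  60.]
scene pred tip (np.float64(287.6022098780038), np.float64(258.2810366747033)) pred hole (np.float64(306.2817704141957), np.float64(261.2898525748648))
scene awl_tip 0.96 [287.7 256.1] [ 487.7 -167.6   90.2]
scene hole 0.82 [308.6 261.9] [ 494.8 -171.3   24. ]
scene hole 0.69 [167.1 279.7] [332.3 173.3  24. ]
top pred tip (np.float64(270.34498145095625), np.float64(362.6526353901163)) pred hole (np.float64(272.74360007978447), np.float64(359.628746983773))
top awl_tip 0.19 [268.2 294.1] [496.3 -19.2  91.4]
top hole 0.95 [172.2 394.1] [ 726.6 -251.4   24. ]
top hole 0.69 [268.9 359.1] [ 499.9 -166.4   24. ]
top hole 0.69 [345.7 202.5] [328.8 183.9  24. ]
wrist pred tip (np.float64(244.06096598390943), np.float64(323.5326248974436)) pred hole (np.float64(220.1396536399861), np.float64(322.27848433168697))
wrist awl_tip 0.7 [243.4 322.7] [ 491.  -165.8   91.1]
wrist hole 0.92 [350.7 570.4] [ 731.  -243.1   24. ]
wrist hole 0.91 [217.2 326.5] [ 494.  -164.5   24. ]
```

View pics/a.png

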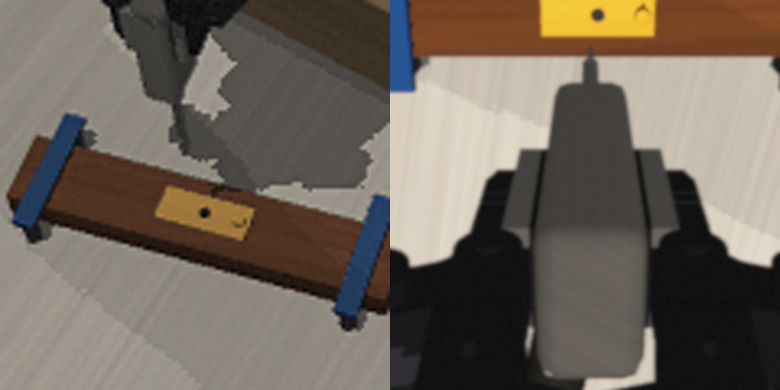

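Left crop (scene): the hole shows at about (205,212). Right crop (wrist): the hole is at about (598,15), with the tip 8 px to its left, so the tip needs about +3 mm along the bar. I'll refine with the dark-pixel centroid in each camera.

```bash
cat >> h.py <<'E'
def hole(p,K,T,g,rad=9):
    r,c=map(int,np.round(proj(K,T,g)));s=p[r-rad:r+rad+1,c-rad:c+rad+1].astype(float)
    b=s[...,0]; w=np.clip(np.median(b)*0.75-b,0,None)
    n,l,st,ce=cv2.connectedComponentsWithStats((w>0).astype(np.uint8))
    yy,xx=np.mgrid[:s.shape[0],:s.shape[1]]
    k=min(range(1,n),key=lambda i:np.hypot(*(ce[i]-rad))); w=w*(l==k)
    R,C=(w*yy).sum()/w.sum()+r-rad,(w*xx).sum()/w.sum()+c-rad
    return (R,C),st[k][4],at_z(K,T,R,C,24)
E
python3 - <<'E'
from h import *
for cam in("scene","wrist"):
    z=np.load(f"a_{cam}.npz");print(cam,hole(z["p"],z["K"],z["T"],[493,-166,24]))
z=np.load("top.npz");print(hole(z["p"],z["K"],z["T"],[492,-167.5,24],5))
plan((493,-167.5,165),10.9)
E
```

```text
scene ((np.float64(307.11227154047), np.float64(262.52393385552654)), np.int32(9), array([ 494.1745351 , -167.95580046,   24.        ]))
wrist ((np.float64(218.81538056360284), np.float64(327.4345535949434)), np.int32(50), array([ 494.94098748, -165.64642546,   24.        ]))
((np.float64(272.3636363636364), np.float64(359.47727272727275)), np.int32(6), array([ 491.96410686, -167.16537856,   24.        ]))
t 7.1 pos [ 491.5 -166.2  195.8] yaw 10.9 tilt [ 8.e-04 -4.e-04 -1.e+00] shift [-1.6  1.2 30.8] roll 0.0 open 19.5 F [ 0.4 -0.7 -1.4] j [-19.  14.  -6.  70.  -0.  60.]
```

carry_out:
  moves: "-1 2 10 0 -1; -1 2 25 0 -1; -1 2 38 0 -1; -1 2 38 0 -1; -1 2 38 0 -1"

```text
time: 7.6
position: [493.2, -166.7, 157.1]
tool_rot: [[-0.189, 0.982, -0.001], [0.982, 0.189, 0.0], [0.0, -0.001, -1.0]]
contact_force: [-0.1, 0.2, -0.6]
opening: 19.7
finger_force: 49.0
```

```bash
cat > m.py <<'E'
from h import *
import sys
np.set_printoptions(precision=1,suppress=True)
plan((493.5,-167,140),10.9);ims=[]
for cam,s,N in(("scene",30,390),("wrist",60,390)):
    p,d,K,T=grab(cam);P=bot.get_obs()["position"];tz=P[2]-105
    g=[493.5,-167,24]
    try: h,n,w=hole(p,K,T,g,6 if cam=="scene" else 9);print(cam,"hole",np.array(h),n,w)
    except Exception as e: print(cam,e)
    print("pred tip",np.array(proj(K,T,P-[0,0,105])))
    for r in bot.tip_of("awl_tip",cam)[:2]: print("tip",round(r["confidence"],2),np.array(r["pixel"]),at_z(K,T,*r["pixel"],tz))
    r,c=map(int,proj(K,T,[493.5,-167,40]));print("crop origin",r-s,c-s,N/2/s)
    ims.append(cv2.resize(p[r-s:r+s,c-s:c+s],(N,N),interpolation=2))
    np.savez("m_"+cam,p=p,d=d,K=K,T=T)
save(sys.argv[1],np.hstack(ims))
E
python3 m.py m1.png
```

```text
t 7.6 pos [ 493.2 -166.7  157.1] yaw 10.89 tilt [-0.  0. -1.] shift [-0.3  0.3 17.1] roll -0.01 open 19.7 F [-0.1  0.2 -0.6] j [-19.  15. -10.  65.  -0.  60.]
scene hole [303.7 264.3] 41 [ 493.4 -159.9   24. ]
pred tip [299.1 261.1]
tip 0.61 [299.8 259.5] [ 491.7 -169.6   52.6]
crop origin 272 231 6.5
wrist hole [230.2 325.7] 72 [ 494.8 -165.4   24. ]
pred tip [244.3 324. ]
tip 0.86 [244.8 324.6] [ 494.2 -167.1   52.9]
crop origin 178 263 3.25
```

View pics/m1.png

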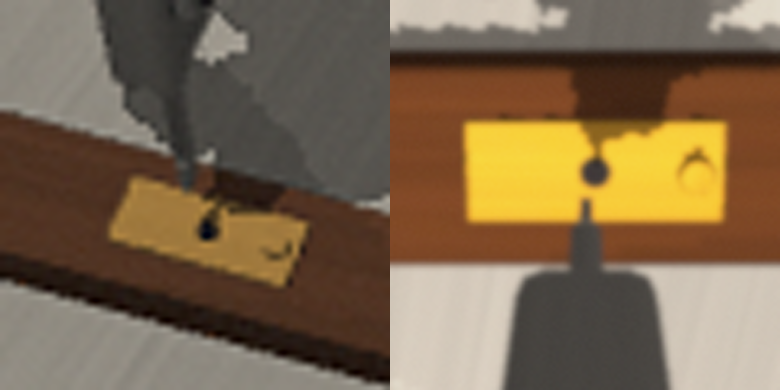

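Left crop (scene): the tip is at (188,188) and the hole at (207,231). Right crop (wrist): the tip is at (586,200) and the hole at (595,173). I'll triangulate both from the two cameras.

```bash
cat > tri.py <<'E'
from h import *
def tri(a,b,pre="m_"):
    A=[];q=[]
    for cam,(r,c) in(("scene",a),("wrist",b)):
        z=np.load(pre+cam+".npz");A.append(z["K"]@z["T"][:3]);q.append(np.array([[c],[r]],float))
    X=cv2.triangulatePoints(A[0],A[1],q[0],q[1]).ravel();X=X[:3]/X[3]
    return X,[np.array(proj(P,np.eye(4),X)) if 0 else (lambda v:np.round([v[1]/v[2]-qq[1,0],v[0]/v[2]-qq[0,0]],2))(P@np.append(X,1)) for P,qq in zip(A,q)]
f=lambda o,s,u,v:(o[0]+(v+.5)/s-.5,o[1]+(u+.5)/s-.5)
E
python3 - <<'E'
from tri import *
so,wo=(272,231),(178,263)
print("tip",tri(f(so,6.5,188,188),f(wo,3.25,196,200)))
print("hole",tri(f(so,6.5,207,231),f(wo,3.25,205,173)))
z=np.load("m_wrist.npz");print(at_z(z["K"],z["T"],*f(wo,3.25,205,173),24));print(z["T"][:3,:3].T[:,2], -z["T"][:3,:3].T@z["T"][:3,3])
# tip row scan in wrist: print column profile near the tip
g=z["p"].astype(int);print(g[232:250,321:328,0])
z=np.load("m_scene.npz");print(z["p"][294:310,255:268,0].astype(int))
print(at_z(z["K"],z["T"],*f(so,6.5,207,231),24))
E
```

```text
tip (array([ 491.0282123 , -167.10805852,   45.52767425]), [array([0.01, 0.75]), array([ 1.26, -3.2 ])])
hole (array([ 494.04252221, -166.97582029,   22.34032709]), [array([-0.  ,  0.39]), array([ 0.62, -1.57])])
[ 494.94850897 -165.85525077   24.        ]
[ 0.05845256 -0.29745326 -0.95294536] [478.03758128 -90.21555595 299.64577592]
[[209 139  85  68  64  65  66]
 [224 170 117  84  73  71  78]
 [239 217 173 134 113 110 126]
 [245 239 225 202 185 183 195]
 [247 246 242 238 235 234 238]
 [246 244 243 243 244 246 246]
 [238 227 224 229 240 246 248]
 [222 180 165 189 229 244 248]
 [209 144 115 157 220 243 248]
 [205 131  96 145 217 242 247]
 [200 129  93 141 214 242 247]
 [190 122  92 141 214 242 247]
 [176 116  93 138 207 238 244]
 [154 110  93 127 181 218 226]
 [119  93  87 104 135 160 173]
 [ 85  78  77  82  93 108 123]
 [ 71  71  71  73  78  86 101]
 [ 67  68  71  71  75  80  93]]
[[149 142  55  46  49  57  78  75  72  76  73  74  73]
 [ 97 125  91  44  51  54  73  89 146  73  71  74  74]
 [ 77  81  77  61  57  57 108 153 150  70  72  75  75]
 [ 79  79  81  82  79  53  71  97  83  63  77  76  77]
 [ 80  82  80  68  56  52  68  81  77  41  45  49  58]
 [ 73  77  79  70  57  53  74  80  79  39  42  41  45]
 [159 127  94  92  56  57  83  84  80  41  43  46  41]
 [161 161 162 155 105 102  94  73  40  43  43  44  47]
 [159 160 160 159 158 161 154  75  66  71  49  41  40]
 [162 161 160 160 159 161 164 162 158  81  82  85  71]
 [160 160 162 162 163 162 162 160  86  96 157  76  77]
 [160 161 160 161 161 162 158  87  67  98 168 161 163]
 [160 161 160 161 160 160 126  22  39 109 168 163 161]
 [159 156 157 158 158 156  89  18  19  69 167 164 163]
 [156 159 158 156 157 155 116   4  32 103 167 162 161]
 [159 158 159 158 159 159 160 160 158 158 160 158 157]]
[ 494.00539072 -168.051892     24.        ]
```

carry_out:
  moves: "0 0.8 7 0 -1; 0 0.8 14 0 -1; 0 0.8 14 0 -1; 0 0.8 14 0 -1"

```text
time: 8.2
position: [493.9, -166.5, 143.0]
tool_rot: [[-0.189, 0.982, -0.001], [0.982, 0.189, 0.0], [0.0, -0.001, -1.0]]
contact_force: [0.3, 0.4, -0.6]
opening: 19.6
finger_force: 49.0
```

```bash
python3 m.py m2.png
python3 - <<'E'
from tri import *
o=bot.get_obs();P=o["position"];R=o["tool_rot"]
for cam in("scene","wrist"):
    z=np.load(f"m_{cam}.npz")
    for e in(-3.5,0,3.5): print(cam,e,np.round(proj(z["K"],z["T"],P+R[:,0]*e-[0,0,105]),2))
    print("hole",np.round(proj(z["K"],z["T"],[494,-167,24]),2), "per mm tool x,y,z", [np.round(np.array(proj(z["K"],z["T"],P+R[:,k]-[0,0,105]))-proj(z["K"],z["T"],P-[0,0,105]),2) for k in range(3)])
    r,c=(296,253) if cam=="scene" else (226,318)
    print(r,c);print(z["p"][r:r+(16 if cam=="scene" else 24),c:c+14,0].astype(int))
E
```

```text
t 8.2 pos [ 493.9 -166.5  143. ] yaw 10.9 tilt [-0.  0. -1.] shift [-0.4 -0.5  3. ] roll -0.0 open 19.6 F [ 0.3  0.4 -0.6] j [-19.  16. -11.  63.  -0.  60.]
scene hole [303.6 263.8] 55 [ 492.2 -160.2   24. ]
pred tip [302.9 262.1]
tip 0.8 [307.3 261.1] [ 497.4 -175.7   38.2]
crop origin 272 231 6.5
wrist hole [237.3 324.6] 126 [ 494.5 -166.1   24. ]
pred tip [244.4 324. ]
tip 0.66 [242.2 325.4] [ 494.8 -165.    38.5]
crop origin 185 262 3.25
scene -3.5 [304.38 261.52]
scene 0 [302.85 262.17]
scene 3.5 [301.32 262.82]
hole [306.69 262.71] per mm tool x,y,z [array([-0.44,  0.19]), array([0.13, 0.49]), array([0.26, 0.05])]
296 253
[[ 78  77  80  78  78  58  48  53  86 150  75  73  74  75]
 [ 79  80  79  80  81  61  47  51  65  98  63  66  77  78]
 [ 81  80  81  83  79  68  47  49  51  46  40  43  46  48]
 [115  91  74  80  83  79  48  59  54  77  80  43  43  43]
 [161 162 159 125  93  93  60  50  57  66  45  44  42  45]
 [161 161 162 160 162 161 107  59  56  64  39  45  45  46]
 [162 160 160 161 161 157 102  43  49  62  75  71  50  42]
 [162 161 162 162 162 160 129  57  51  79  85  84  
[... 1389 characters left out ...]
5 224 163 100  71  66  64  64  66  82 133 202 239]
 [249 247 233 184 116  77  69  67  69  79 112 169 224 244]
 [249 248 240 200 127  82  76  83  97 123 167 219 241 248]
 [250 249 242 207 134  86  96 133 165 193 223 241 247 249]
 [249 249 242 204 131  92 126 189 225 238 244 248 249 250]
 [250 248 237 194 124  93 142 213 242 248 249 249 250 250]
 [249 247 234 187 121  96 143 216 244 249 249 250 249 250]
 [248 243 225 173 117  97 138 203 238 247 249 249 250 250]
 [245 229 188 138 101  90 114 162 213 239 248 250 250 250]
 [236 196 139  99  80  79  89 115 166 221 243 249 250 249]
 [223 162 103  76  72  72  77  88 129 191 235 247 249 250]
 [214 141  86  72  70  72  73  79 107 166 227 246 249 249]]
```

View pics/m2.png

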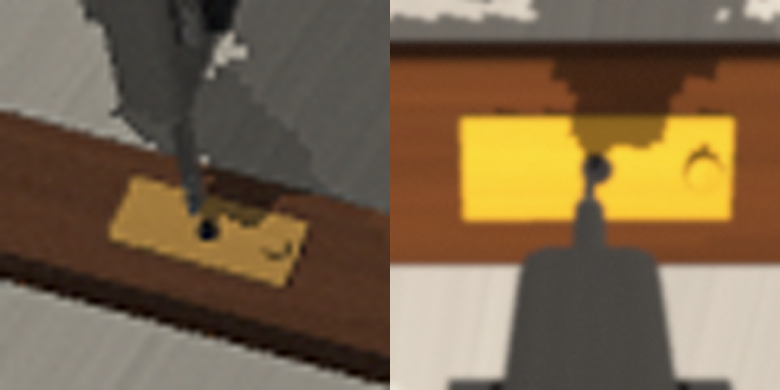

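Both cameras agree that the tip needs about +1.9 mm along the bar, roughly 0 across it, and 3.5 mm down.

carry_out:
  moves: "0 1.9 1 0 -1; 0 1.9 3.5 0 -1; 0 1.9 3.5 0 -1; 0 1.9 3.5 0 -1; 0 1.9 3.5 0 -1"

```text
time: 8.9
position: [496.0, -166.3, 139.8]
tool_rot: [[-0.189, 0.982, -0.0], [0.982, 0.189, -0.0], [-0.0, -0.0, -1.0]]
contact_force: [0.2, -0.5, -1.5]
opening: 19.5
finger_force: 49.0
```

```bash
python3 m.py m3.png
python3 - <<'E'
from tri import *
for cam in("scene","wrist"):
    z=np.load(f"m_{cam}.npz")
    r,c=(298,255) if cam=="scene" else (226,318)
    print(r,c);print(z["p"][r:r+(14 if cam=="scene" else 24),c:c+14,0].astype(int))
E
```

```text
t 8.9 pos [ 496.  -166.3  139.8] yaw 10.9 tilt [-0. -0. -1.] shift [-0.3 -2.6 -0.2] roll -0.0 open 19.5 F [ 0.2 -0.5 -1.5] j [-19.  16. -11.  63.  -0.  61.]
scene hole [303.8 264. ] 54 [ 492.9 -160.4   24. ]
pred tip [304.  263.3]
tip 0.92 [304.  259.3] [ 489.3 -169.7   34.9]
crop origin 272 231 6.5
wrist hole [239.8 322.8] 136 [ 495.4 -166.7   24. ]
pred tip [244.3 323.9]
tip 0.87 [245.2 322.6] [ 495.3 -167.    34.9]
crop origin 187 259 3.25
298 255
[[ 79  81  79  80  70  48  50  52  44  51  43  52  59  70]
 [ 75  78  84  81  79  44  50  55  72  43  42  43  46  45]
 [159 126  93  94  74  51  48  56  67  44  45  44  43  41]
 [162 161 161 161 141 108  58  48  46  42  45  44  44  45]
 [161 159 161 160 158 124  59  60  68  74  50  40  42  41]
 [164 160 160 160 159 132  57  49  63  86  86  84  73  54]
 [162 162 161 163 163 159  53  52  71  88  84  84  86  84]
 [161 161 162 160 163 160  81  57  73  86  82  80  81  82]
 [159 160 161 161 162 159  96  38  22  84 170 167 157  76]
 [158 161 157 158 160 159  85  15   7  68 169 167 166 163]
 [159 158 157 157 157 156 116   5  34 104 166 162 161 1
[... 906 characters left out ...]
0  62  52  49  48  47  52  89 161 226 246 250 250]
 [159  98  69  62  63  62  62  66 100 166 228 246 250 250]
 [182 123  82  70  71  72  73  84 127 194 237 248 250 250]
 [221 170 118  83  75  74  86 118 172 225 244 249 250 250]
 [241 219 167 115  84  80 111 168 220 242 249 250 250 250]
 [248 240 212 153 101  87 133 203 239 248 250 250 250 250]
 [249 246 229 175 116  94 143 216 243 249 250 250 250 250]
 [249 244 225 172 118  98 139 204 238 247 250 250 250 250]
 [245 230 190 140 102  91 115 165 216 240 248 250 250 250]
 [236 198 141  99  82  80  89 117 167 223 244 249 250 250]
 [224 163 104  77  74  74  77  90 128 192 235 248 250 250]
 [215 143  87  72  71  72  75  80 107 167 228 246 250 250]]
```

View pics/m3.png

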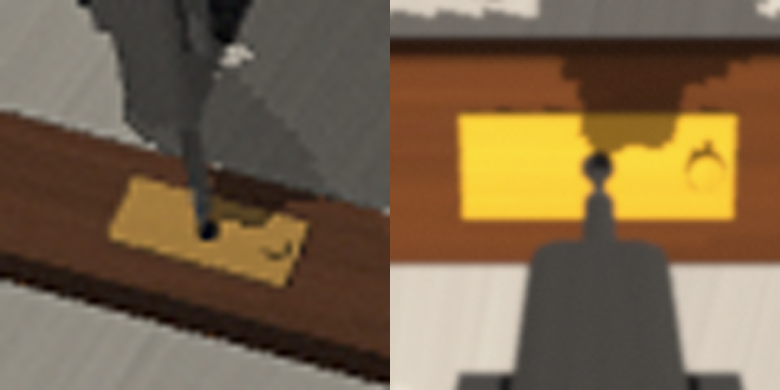

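In the wrist crop the tip and hole are in line along the bar. Across the bar, the wrist camera suggests +0.8 mm and the scene camera about -0.9 mm at coarser resolution, so I'll make a small +0.4 mm correction and settle.

carry_out:
  moves: "0.4 0 0 0 -1; 0.4 0 0 0 -1; 0.4 0 0 0 -1; 0.4 0 0 0 -1; 0.4 0 0 0 -1"

```text
time: 9.6
position: [495.9, -165.8, 139.8]
tool_rot: [[-0.189, 0.982, -0.0], [0.982, 0.189, -0.0], [-0.0, -0.0, -1.0]]
contact_force: [0.1, -0.0, -2.3]
opening: 19.5
finger_force: 49.0
```

```bash
python3 -c "
from h import *
plan((495.9,-166,139.5),10.9)
print(bot.sign_off())"
```

```text
t 9.6 pos [ 495.9 -165.8  139.8] yaw 10.89 tilt [-1.e-04 -0.e+00 -1.e+00] shift [-0.2 -0.1  0.3] roll -0.01 open 19.5 F [ 0.1 -0.  -2.3] j [-18.  16. -11.  63.  -0.  61.]
the job is handed in; nothing more can be done
None
```

I handed the job in at 9.6 s, with the bradawl held upright and still about 10 mm above the large walnut bar's screw hole, its chisel edge across the bar; the point is centred to within about 1 mm by my camera measurements, and no verdict came back.

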